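Drive the old bush out of a suspension arm

TASK

Take the brass drift with the red band from the wooden stand, find the hole in the suspension arm's eye by feel with its nose, and press the orange-sided rubber bush down and right out of the eye until it rests on the brass pad underneath. Go gently, never leaning on the arm or the bush with more than about 20 N, then stand the drift back upright in the socket it came from and leave everything else where it is.

Things in the scene. Friction and masses are not known exactly. Their poses are not given: they have to be found in the camera images.
- drift_mid (a point): centre (half-way up) of the brass drift with the red band at its top: an upright round rod 19 mm in diameter and 120 mm long, about 0.2 kg; its z axis runs up the rod. The flat lower end (the nose) is blunt, 18 mm wide, its edge broken by a 0.5 x 1 mm chamfer. At the start it stands 35 mm deep in one of the three sockets of the stand (which one varies), its upper 85 mm free
- drift_tip (a point): centre of the flat nose (lower end) of the brass drift, 60 mm below drift_mid
- stand: fixed wooden stand block, 60 x 200 x 45 mm (x, y, z); origin at the centre of its underside on the table, y along the row of three sockets. Sockets are round, 30 mm wide and 35 mm deep from the top (floor at z = 10 mm), centred at y = -65, 0 and +65 mm
- fixture: fixed blue base plate 140 x 130 x 12 mm with steel cheeks carrying a clamped cast aluminium suspension arm; origin at the centre of the plate's underside on the table, z up, +x pointing along the arm away from the eye. The arm's eye is an upright tube 48 mm in outer diameter with a bore of 22 mm, from 46 to 80 mm above the table; the tube and the bush in it cannot be moved sideways. The rest of the arm and its ball stud run towards +x, up to 107 mm high at x = 160 mm
- eye_nominal (a point): where the bore's axis ought to cross the eye's top face (80 mm above the table); axes as the fixture's. The true axis lies up to 5 mm off along x and up to 5 mm along y, not measured. The drift's nose stops on the face beside the bore (up to 1 mm lower where it nearly overlaps), drops in within 1.5 mm of the axis, and in the mouth the side force on it points to the axis
- bush (a joint): how far the bush has been driven down, in m: 0 at the start, 0.033 when it rests on the brass pad (a hard stop). The bush is 22 mm wide and 24 mm long and fills the bore; at the start its flat top lies 8 mm below the eye's top face, at the end 41 mm below it (39 mm above the table, 7 mm clear below the eye). It is tight: it moves at about 11 N plus 1.2 N for each 10 mm/s of speed, and stays where it is left
- thin_drift_mid (a point): centre of the thin steel drift with a blue band, 13 mm in diameter, 120 mm long, standing in another socket: to be left alone
- thick_drift_mid (a point): centre of the thick dark drift with a yellow band, 26 mm in diameter, 120 mm long, standing in another socket: to be left alone (too wide for the bore)
- drift: the brass drift itself; origin at the centre of its nose, as drift_tip
- mallet: rubber mallet, 280 mm long, lying on the table beyond the stand: leave alone
- spanner: spanner 200 mm long lying on the table to the left: leave alone
- grease: jar of grease, 70 mm wide, 90 mm high, origin at its underside: leave alone
- spray: short blue spray can with a red cap, 66 mm wide, 110 mm high, origin at its underside: leave alone
- carton: cardboard parts box 120 x 90 x 70 mm, origin at its underside: leave alone
- new_bush: new orange bush, ring 22 mm wide and 24 mm high, standing on the table, origin at its underside: leave alone

How it is judged:
By the outcome, as a careful person would: the job done as asked, in the order asked, and still so for the second after the job is handed in, with the robot touching nothing.
It also fails if it takes over 64 s, if anything falls off the work surface, if the arm or the gripper's body presses on something with over 40 N, if the wrist force passes 120 N, or if a joint passes its speed limit or range.

ROBOT

A 7-joint arm with a two-finger parallel gripper is mounted at the origin on the work surface. World frame = base frame: x ahead of the robot, y to its left, z up, the work surface at z = 0. Lengths are in m, angles in rad, forces in N, time in s.
With the tool pointing down it reaches from about 0.425 to 0.925 m from the base axis. Payload 6.8 kg.
Tool frame: the origin (TCP) lies at the very end of the fingers, on their centre line; the grasp point (between the pads) lies 19 mm behind it; z points along the fingers, y is the line along which they close (so a half turn about z gives the same grasp; the last joint's range is limited). The gripper opens to 85 mm and grips with 20 to 120 N. Pads are 22 mm wide; open, the fingers measure 114 mm over their backs; the gripper's body (76 mm by 85 mm) begins 54 mm behind the grasp point. The pads swing forward as they close: fully open they stand 13 mm farther back than shut.
Start: joints at [-1.423, 0.477, 0.022, 1.555, -0.011, 1.109, -0.083], TCP at [0.171, 0.653, 0.231] pointing down, gripper open.
Joint ranges: [-2.96, 2.96], [-0.34, 2.1], [-1.41, 1.46], [0.24, 2.44], [-1.37, 4.51], [0.17, 1.92], [-2.96, 2.96]. Speed limits (rad/s): [2.39, 2.39, 3.14, 3.14, 3.14, 3.14, 3.14].

INTERFACE

Orientations are given as a unit quaternion [w, x, y, z].
In Python, from station import bot gives the robot as it stands.
- The arm moves only by the tool jog_arm, never from a script. Its argument "motion" is a list of rows, each a list of 7 numbers: the turn, a rotation vector about the tool's x, y, z in rad, then the shift along the tool's x, y, z in mm, then the finger opening in mm, from 0 to 85.4. A call has 1 to 10 rows; each row is the pose to reach, as a shift and turn from the pose commanded when the call began, along the tool's axes at that moment; what a row does not reach only later rows make up. A row lasts 1/8 s, in which the tool goes at most 62.5 mm and 10.7 degrees, less where a joint would pass 70% of its speed; a pose out of reach is approached as far as the arm can. A call with a gripper value outside its range is refused whole. The fingers move at their own pace and stop on an object; "grip_force" is the grip in N (left out, the last holds). Time passes only in rows, so rows that repeat a pose let the fingers close. It gives the time, the measured TCP pose, the force, the opening and the grip force at its end, in the units of the state.
- bot.get_obs(): the state, without advancing time (a new reading comes with each control period).
- bot.read_camera(name): name is "scene" or "top" or "wrist"; returns a dict with "pixels" (420x560x3 uint8, red, green, blue), "camera_matrix" (3x3 intrinsics, pixels), "T" (4x4, takes a point from camera to world coordinates); the wrist camera has in their place "tool_from_camera" (4x4, takes a point from camera to tool coordinates, whose origin is the TCP and whose axes are the flange's). Camera axes: x right, y down, z forward; pixel columns grow to the right and rows downward; lengths in m; the calibration is good to about 2 mm. A picture is of the moment at which its call begins: read the wrist's pose just before it. There is no depth.
- bot.hand_in(): hands the job in; it is judged then, once.
Trained networks look in a picture, given as the dict that the camera call returned (one of the last four; its "shot" number tells which), for a name from the list of things; names that differ only in an ending like _2 or _b are one class to them, and where a whole thing is asked for, a point or a joint stands for the part that bears it (a point fixed in the world has none). Each returns a list of dicts, best first, with "score" (0 to 1); they miss things now and then, are a little off and sometimes report something else, mostly with a low value. They report only what shows in the picture. A call takes as long as a camera call.
- bot.spot_in(thing, picture): "xy" ([column, row] in pixels, amid what is visible of it).
- bot.tip_of(thing, picture): "xy" ([column, row] in pixels: a listed point, or the origin of a listed thing).
The state is a dict: "t": time; "q": joint angles; "joint_vel": joint speeds; "joint_torque": joint torques, N m; "eef_pos": TCP position; "tool_rot": TCP orientation; "contact_force": force on the tool from outside, world axes, zero at the start; "torque": the same for the moment, N m; "gripper_width": opening from 0.0 (shut) to 1.0 (fully open); "grasp_force": force on a finger pad.
Only numpy, scipy, OpenCV 4.12 (cv2) and the standard library are available. Lean on these libraries where they do the work, as an engineer would, in place of code of your own. Each camera call takes 0.05 s, during which the arm holds its last target. There are 200 camera calls.

## Working session

There is one attempt and no reset: what is moved stays moved. The work goes in short steps, Python scripts to look and compute and a tool call to move; the robot and the scene stay as the last step left them, time stands still between calls to the robot, and variables do not carry over. Pictures are saved under pics/ and viewed, at most 10 in all, crops included, and the job is handed in when it is done.

Besides the shell and the picture viewer there is one more tool, called after "Request:" as name(argument=value, ...), one argument or row to a line, values as JSON. jog_arm: Moves the arm, as the interface text tells. Its arguments: {"type":"object","properties":{"motion":{"type":"array"},"grip_force":{"type":"number"}},"required":["motion"]}

```bash
mkdir -p pics; cat > h.py <<'E'
import numpy as np, cv2
from station import bot
from scipy.spatial.transform import Rotation as R
def ray(P,xy,z):
    K=np.array(P["camera_matrix"]);T=np.array(P["T"])
    d=T[:3,:3]@np.linalg.inv(K)@np.array([xy[0],xy[1],1.]);o=T[:3,3]
    return (o+d*(z-o[2])/d[2])
def tri(obs):
    A=np.zeros((3,3));b=np.zeros(3)
    for P,xy in obs:
        K=np.array(P["camera_matrix"]);T=np.array(P["T"])
        d=T[:3,:3]@np.linalg.inv(K)@np.array([xy[0],xy[1],1.]);d/=np.linalg.norm(d)
        M=np.eye(3)-np.outer(d,d);A+=M;b+=M@T[:3,3]
    return np.linalg.solve(A,b)
def save(P,n): cv2.imwrite("pics/"+n,cv2.cvtColor(P["pixels"],cv2.COLOR_RGB2BGR))
E
python3 - <<'E'
from h import *
o=bot.get_obs();print(o)
P={n:bot.read_camera(n) for n in("scene","top")}
for n in P: save(P[n],n+".png"); print(n,np.round(P[n]["T"],3).tolist())
for t in["drift_mid","drift_tip","thin_drift_mid","thick_drift_mid","stand","fixture","eye_nominal","grease","spray","carton","new_bush","mallet"]:
    r={n:bot.tip_of(t,P[n]) for n in P}
    for n in P: print(t,n,[(np.round(a["xy"],1).tolist(),round(a["score"],2)) for a in r[n][:2]])
    if all(r.values()): print("   ",np.round(tri([(P[n],r[n][0]["xy"]) for n in P]),4))
E
```

```text
{'t': 0.0, 'q': array([-1.42307935,  0.47781294,  0.02235123,  1.55645085, -0.0115152 ,
        1.10932254, -0.0831449 ]), 'joint_vel': array([ 0.00176742,  0.00166906,  0.00045068,  0.00089667,  0.0001659 ,
        0.00033888, -0.00047069]), 'joint_torque': array([-4.50796433e-04, -5.96455586e+01,  1.60763439e+00, -2.81189060e+01,
        1.24753907e-02,  9.52688337e-03,  3.06580012e-05]), 'eef_pos': array([0.17066501, 0.65244758, 0.2303176 ]), 'tool_rot': array([-5.36317125e-05,  1.27579923e-01,  9.91827855e-01, -9.31178384e-04]), 'contact_force': array([-0.01264179, -0.31529224,  0.5355519 ]), 'torque': array([0.03051916, 0.06506552, 0.02082021]), 'grasp_force': 0.0, 'gripper_width': 1.0020988233006753}
scene [[0.563, 0.611, -0.557, 1.177], [0.826, -0.428, 0.366, -0.421], [-0.015, -0.666, -0.746, 0.877], [0.0, 0.0, 0.0, 1.0]]
top [[-0.017, -0.984, 0.18, 0.361], [-1.0, 0.013, -0.021, -0.009], [0.018, -0.18, -0.984, 1.204], [0.0, 0.0, 0.0, 1.0]]
drift_mid scene [([236.9, 218.9], 0.67), ([233.1, 202.0], 0.65)]
drift_mid top [([303.2, 246.1], 0.5), ([423.5, 266.8], 0.31)]
    [ 0.4825
[... 515 characters left out ...]
5]
fixture scene [([302.7, 182.5], 0.58)]
fixture top [([211.7, 248.3], 0.93)]
    [0.4752 0.116  0.0011]
eye_nominal scene [([305.3, 161.9], 0.91)]
eye_nominal top [([212.4, 243.3], 0.58)]
    [0.4824 0.1102 0.0891]
grease scene [([418.9, 178.9], 0.8), ([234.0, 216.2], 0.45)]
grease top [([114.1, 192.2], 0.56)]
    [ 0.6468  0.4048 -0.0136]
spray scene []
spray top [([424.1, 265.5], 0.79)]
carton scene [([118.4, 316.4], 0.76)]
carton top [([429.0, 208.2], 0.9), ([211.0, 242.9], 0.58)]
    [ 0.5812 -0.4868  0.0013]
new_bush scene [([383.4, 153.4], 0.63)]
new_bush top [([114.7, 191.2], 0.68), ([111.8, 238.5], 0.44)]
    [0.5999 0.329  0.1068]
mallet scene [([244.4, 310.9], 0.6)]
mallet top []
```

View pics/scene.png

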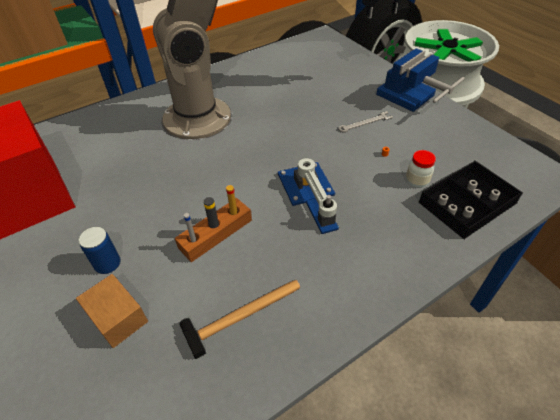

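View pics/top.png

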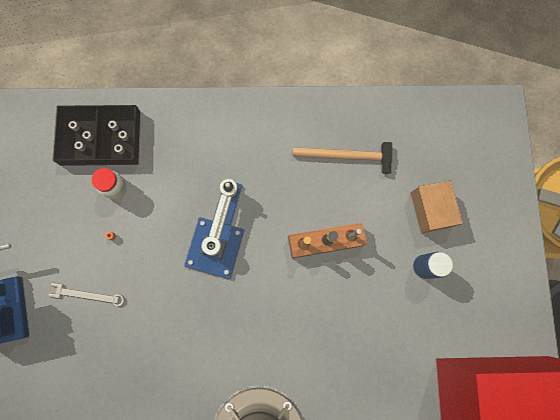

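The scene shows the stand at about (215,230), with the brass drift (red band) at its right end at (232,195). The blue fixture's eye is at (306,163). In the top view the drift is near (306,241) and the eye near (211,245). I'll move over the eye and stand to take wrist views, turning the fingers across the socket row on the way.

Request:
jog_arm(
  motion=[
    [0, 0, 0.12, -45, -34, -20, 85],
    [0, 0, 0.25, -90, -68, -40, 85],
    [0, 0, 0.4, -135, -102, -60, 85],
    [0, 0, 0.55, -180, -136, -70, 85],
    [0, 0, 0.7, -225, -170, -70, 85],
    [0, 0, 0.85, -270, -204, -70, 85],
    [0, 0, 1.0, -315, -238, -70, 85],
    [0, 0, 1.15, -359, -270, -70, 85],
    [0, 0, 1.15, -380, -320, -70, 85],
    [0, 0, 1.15, -400, -370, -70, 85],
  ],
)

```text
t: 2.55
eef_pos: [0.4646, 0.192, 0.3014]
tool_rot: [0.0, 0.647, 0.763, 0.0]
contact_force: [0.7, 0.4, 0.3]
gripper_width: 0.997
grasp_force: 0.0
```

```bash
cat >> h.py <<'E'
def wrist():
    o=bot.get_obs();P=bot.read_camera("wrist")
    q=o["tool_rot"];T=np.eye(4);T[:3,:3]=R.from_quat([q[1],q[2],q[3],q[0]]).as_matrix();T[:3,3]=o["eef_pos"]
    P["T"]=T@np.array(P["tool_from_camera"]);return P
def where():
    o=bot.get_obs();q=o["tool_rot"];M=R.from_quat([q[1],q[2],q[3],q[0]]).as_matrix()
    return np.array(o["eef_pos"]),M
E
python3 - <<'E'
from h import *
p,M=where();print(bot.get_obs()["t"],p,np.round(M,3).tolist())
P=wrist();print(np.round(P["T"],3).tolist());save(P,"w1.png")
for t,z in[("eye_nominal",.08),("fixture",0),("drift_mid",.07),("stand",0)]:
    for a in bot.tip_of(t,P)[:2]:print(t,np.round(a["xy"],1),round(a["score"],2),np.round(ray(P,a["xy"],z),4))
E
```

```text
2.55 [0.46458802 0.19203572 0.30140023] [[-0.164, 0.987, 0.0], [0.987, 0.164, 0.0], [0.0, 0.0, -1.0]]
[[0.987, 0.156, 0.049, 0.451], [0.164, -0.942, -0.292, 0.266], [0.001, 0.296, -0.955, 0.442], [0.0, 0.0, 0.0, 1.0]]
eye_nominal [284.6 249. ] 0.92 [0.4818 0.1129 0.08  ]
fixture [285.5 220.8] 0.97 [0.4832 0.117  0.    ]
```

Request:
jog_arm(
  motion=[
    [0, 0, 0, -45, -6, 0, 85],
    [0, 0, 0, -95, -12, 0, 85],
    [0, 0, 0, -145, -18, 0, 85],
    [0, 0, 0, -195, -24, 0, 85],
    [0, 0, 0, -238, -30, 0, 85],
    [0, 0, 0, -238, -30, 0, 85],
  ],
)

```text
t: 3.55
eef_pos: [0.4739, -0.0478, 0.3016]
tool_rot: [0.0, 0.648, 0.762, -0.0]
contact_force: [0.3, 1.1, -0.2]
gripper_width: 0.996
grasp_force: 0.0
```

```bash
python3 - <<'E'
from h import *
p,M=where();print(bot.get_obs()["t"],p)
P=wrist();save(P,"w2.png")
w=cv2.imread("pics/w1.png");cv2.imwrite("pics/both.png",np.hstack([w[180:330,180:400],cv2.imread("pics/w2.png")[100:400,:][:150]*0+0][0:1]) if 0 else w[150:350,160:420])
for t,z in[("drift_mid",.07),("drift_tip",.01),("thick_drift_mid",.07),("thin_drift_mid",.07),("stand",0)]:
    for a in bot.tip_of(t,P)[:2]:print(t,np.round(a["xy"],1),round(a["score"],2),np.round(ray(P,a["xy"],z),4))
E
```

```text
3.55 [ 0.47389849 -0.04777739  0.30156053]
drift_mid [278.8 243.2] 0.57 [ 0.4845 -0.1258  0.07  ]
drift_tip [278.3 224.6] 0.89 [ 0.4837 -0.1261  0.01  ]
drift_tip [276.8 343.1] 0.55 [ 0.509  -0.2958  0.01  ]
thick_drift_mid [276.8 297.8] 0.56 [ 0.4928 -0.1917  0.07  ]
thin_drift_mid [276. 344.] 0.6 [ 0.5016 -0.2525  0.07  ]
stand [277.3 270.5] 0.81 [ 0.4931 -0.1927  0.    ]
```

View pics/w2.png

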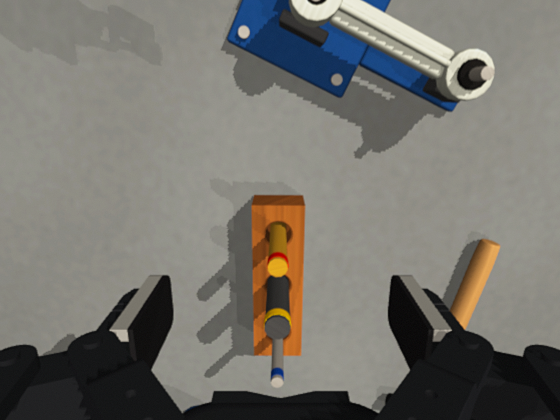

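View pics/w1.png

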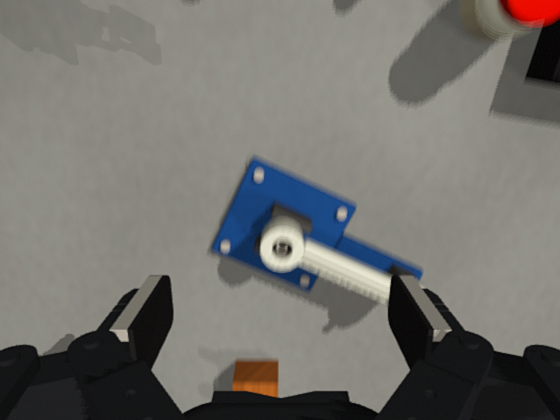

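In w2 the brass drift's top is at (277,265), its base at (278,230), and the row is vertical in the image, so the yaw is right. In w1 the eye's bore is at about (283,247). Next I'll move over the drift, lower and grip.

Request:
jog_arm(
  motion=[
    [0, 0, 0, -40, -1, 20, 60],
    [0, 0, 0, -79, -2.4, 50, 60],
    [0, 0, 0, -79, -2.4, 100, 60],
    [0, 0, 0, -79, -2.4, 150, 60],
    [0, 0, 0, -79, -2.4, 190, 60],
    [0, 0, 0, -79, -2.4, 217, 60],
    [0, 0, 0, -79, -2.4, 217, 60],
    [0, 0, 0, -79, -2.4, 217, 40],
    [0, 0, 0, -79, -2.4, 217, 25],
    [0, 0, 0, -79, -2.4, 217, 22],
  ],
  grip_force=80,
)

```text
t: 5.1
eef_pos: [0.485, -0.124, 0.0852]
tool_rot: [0.001, 0.646, 0.763, 0.001]
contact_force: [0.5, -1.1, -0.9]
gripper_width: 0.258
grasp_force: 0.0
```

```bash
python3 - <<'E'
from h import *
p,M=where();print(bot.get_obs()["t"],p,bot.get_obs()["gripper_width"],bot.get_obs()["contact_force"])
P=wrist();save(P,"w3.png")
E
```

```text
5.1 [ 0.48495131 -0.12403245  0.08521495] 0.2575305342602297 [ 0.51545127 -1.1378369  -0.89053816]
```

View pics/w3.png

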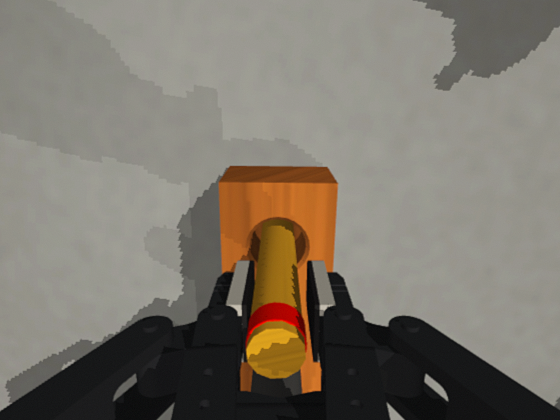

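The drift sits between the pads: its red band is at (275,318) and its top at (276,349). The socket is at (278,235). Closing now.

Request:
jog_arm(
  motion=[
    [0, 0, 0, 0, 0, 0, 10],
    [0, 0, 0, 0, 0, 0, 10],
    [0, 0, 0, 0, 0, 0, 10],
    [0, 0, 0, 0, 0, 0, 10],
  ],
  grip_force=80,
)

```text
t: 5.65
eef_pos: [0.4845, -0.1242, 0.0851]
tool_rot: [0.0, 0.647, 0.763, 0.0]
contact_force: [-2.3, 0.6, 7.1]
gripper_width: 0.199
grasp_force: 77.7
```

```bash
python3 - <<'E'
from h import *
p,M=where();o=bot.get_obs();print(o["t"],p,o["gripper_width"],o["contact_force"],o["grasp_force"])
P=wrist();print(ray(P,(276,349),.13))
for t,z in[("drift_tip",.01),("drift_mid",.07)]:
    for a in bot.tip_of(t,P)[:2]:print(t,np.round(a["xy"],1),round(a["score"],2),np.round(ray(P,a["xy"],z),4))
g=cv2.cvtColor(P["pixels"],cv2.COLOR_RGB2HSV);m=((g[...,0]<5)|(g[...,0]>175))&(g[...,1]>180)
ys,xs=np.nonzero(m);print(xs.min(),xs.max(),ys.min(),ys.max())
E
```

```text
5.65 [ 0.484462   -0.12423482  0.0850617 ] 0.19881084982474836 [-2.29554077  0.57994861  7.14887296] 77.70678877830505
[ 0.48226294 -0.12376919  0.13      ]
drift_tip [276.7 225.5] 0.7 [ 0.482  -0.1269  0.01  ]
drift_tip [282.4 228.1] 0.15 [ 0.4858 -0.128   0.01  ]
drift_mid [281.2 263.9] 0.81 [ 0.4841 -0.1237  0.07  ]
249 311 303 349
```

Request:
jog_arm(
  motion=[
    [0, 0, 0, 0, 0, -15, 10],
    [0, 0, 0, 0, 0, -55, 10],
    [0, 0, 0, 0, 0, -105, 10],
    [0, 0, 0, 15, 2, -130, 10],
    [0, 0, 0, 65, 10, -130, 10],
    [0, 0, 0, 115, 18, -130, 10],
    [0, 0, 0, 165, 26, -130, 10],
    [0, 0, 0, 215, 33, -120, 10],
    [0, 0, 0, 233.5, 36, -105, 10],
    [0, 0, 0, 233.5, 36, -100, 10],
  ],
)

```text
t: 7.05
eef_pos: [0.4807, 0.1128, 0.1837]
tool_rot: [-0.0, 0.645, 0.764, -0.001]
contact_force: [-0.1, -0.8, -2.0]
gripper_width: 0.198
grasp_force: 78.3
```

Request:
jog_arm(
  motion=[
    [0, 0, 0, 0, 0, 0, 10],
    [0, 0, 0, 0, 0, 0, 10],
  ],
)

```text
t: 7.3
eef_pos: [0.4818, 0.1103, 0.1848]
tool_rot: [0.0, 0.648, 0.762, 0.0]
contact_force: [-0.2, -0.6, -2.1]
gripper_width: 0.199
grasp_force: 78.3
```

```bash
python3 - <<'E'
from h import *
p,M=where();o=bot.get_obs();print(o["t"],p,o["contact_force"],o["grasp_force"],o["torque"])
P=wrist();save(P,"w4.png");S=bot.read_camera("scene");save(S,"s4.png");cv2.imwrite("pics/s4c.png",cv2.resize(cv2.imread("pics/s4.png")[80:240,230:390],None,fx=3,fy=3,interpolation=cv2.INTER_CUBIC))
for t,z in[("drift_tip",p[2]-.075),("drift_mid",p[2]-.015),("eye_nominal",.08)]:
    for a in bot.tip_of(t,P)[:2]:print(t,np.round(a["xy"],1),round(a["score"],2),np.round(ray(P,a["xy"],z),4))
    for a in bot.tip_of(t,S)[:1]:print(" scene",t,np.round(a["xy"],1),round(a["score"],2),np.round(ray(S,a["xy"],z),4))
E
```

```text
7.3 [0.48180733 0.11032755 0.18476348] [-0.1739479  -0.56951111 -2.11046767] 78.30588340759277 [ 0.03505775 -0.00039235  0.08521919]
drift_tip [278.2 228.3] 0.97 [0.4806 0.106  0.1098]
 scene drift_tip [308.  158.9] 0.47 [0.4953 0.1102 0.1098]
drift_mid [281.5 266. ] 0.95 [0.4817 0.1098 0.1698]
 scene drift_mid [308.2 143.1] 0.58 [0.4995 0.1056 0.1698]
eye_nominal [280.1 201.7] 0.83 [0.4804 0.1145 0.08  ]
eye_nominal [280. 266.] 0.19 [0.4881 0.0667 0.08  ]
 scene eye_nominal [305.2 161.1] 0.72 [0.4718 0.1189 0.08  ]
```

View pics/w4.png

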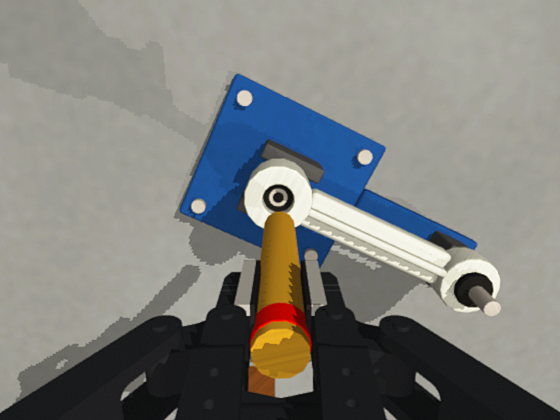

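w4 shows the bore at about (277,196), and the drift's nose ends just below it at about (278,213). I'll zoom in and overlay the predicted bore and nose outlines.

```bash
cat >> h.py <<'E'
def proj(P,X):
    T=np.linalg.inv(np.array(P["T"]));c=(T[:3,:3]@np.atleast_2d(X).T).T+T[:3,3];u=(np.array(P["camera_matrix"])@c.T).T
    return u[:,:2]/u[:,2:]
def circ(c,r,n=90):
    a=np.linspace(0,2*np.pi,n);return np.c_[c[0]+r*np.cos(a),c[1]+r*np.sin(a),np.full(n,c[2])]
E
python3 - <<'E'
from h import *
p,M=where();P=wrist()
im=cv2.cvtColor(P["pixels"],cv2.COLOR_RGB2BGR);f=6;x0,y0=220,150
im=cv2.resize(im[y0:y0+95,x0:x0+120],None,fx=f,fy=f,interpolation=cv2.INTER_CUBIC)
for c,r,col in[((.480,.1165,.08),.011,(0,0,255)),((.480,.1165,.08),.024,(0,0,255)),((p[0],p[1],p[2]-.075),.009,(0,255,0))]:
    u=((proj(P,circ(c,r))-[x0,y0]+.5)*f).astype(np.int32);cv2.polylines(im,[u],True,col,1)
cv2.imwrite("pics/z4.png",im)
E
```

```text
(no output)
```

View pics/z4.png

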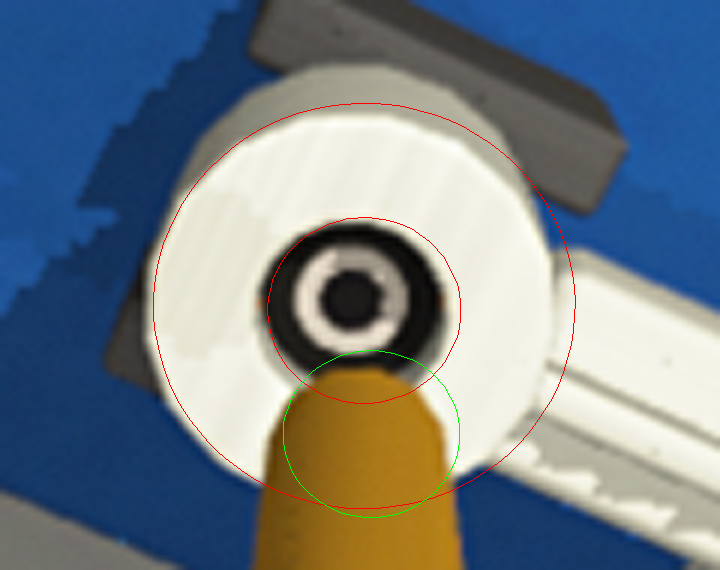

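Relative to the nose, the bore is about -1.8 mm in x and +8.5 mm in y (from the zoomed picture, outlines offset alike). I'll shift by that and come down gently.

Request:
jog_arm(
  motion=[
    [0, 0, 0, 5, -0.2, 5, 10],
    [0, 0, 0, 8.7, -0.4, 14, 10],
    [0, 0, 0, 8.7, -0.4, 20, 10],
    [0, 0, 0, 8.7, -0.4, 25, 10],
    [0, 0, 0, 8.7, -0.4, 26, 10],
    [0, 0, 0, 8.7, -0.4, 26, 10],
  ],
)

```text
t: 8.5
eef_pos: [0.4797, 0.1205, 0.1583]
tool_rot: [0.0, 0.647, 0.763, 0.0]
contact_force: [0.1, 0.2, -1.5]
gripper_width: 0.197
grasp_force: 78.3
```

Request:
jog_arm(
  motion=[
    [0, 0, 0, 0, 0, 0.8, 10],
    [0, 0, 0, 0, 0, 1.6, 10],
    [0, 0, 0, 0, 0, 2.4, 10],
    [0, 0, 0, 0, 0, 3, 10],
    [0, 0, 0, 0, 0, 3, 10],
  ],
)

```text
t: 9.12
eef_pos: [0.4796, 0.1206, 0.1553]
tool_rot: [-0.0, 0.646, 0.763, -0.0]
contact_force: [-0.3, 0.2, -2.8]
gripper_width: 0.195
grasp_force: 78.3
```

Request:
jog_arm(
  motion=[
    [0, 0, 0, -1, 0, 0, 10],
    [0, 0, 0, -1.7, 0, 0, 10],
    [0, 0, 0, -1.7, 0, 0.6, 10],
    [0, 0, 0, -1.7, 0, 1.2, 10],
    [0, 0, 0, -1.7, 0, 1.8, 10],
    [0, 0, 0, -1.7, 0, 1.8, 10],
  ],
)

```text
t: 9.88
eef_pos: [0.4798, 0.119, 0.1534]
tool_rot: [-0.0, 0.646, 0.763, -0.0]
contact_force: [-0.2, 0.0, -1.4]
gripper_width: 0.193
grasp_force: 78.3
```

Request:
jog_arm(
  motion=[
    [0, 0, 0, 0, 0, 0.6, 10],
    [0, 0, 0, 0, 0, 1.2, 10],
    [0, 0, 0, 0, 0, 1.8, 10],
    [0, 0, 0, 0, 0, 2.4, 10],
    [0, 0, 0, 0, 0, 2.4, 10],
  ],
)

```text
t: 10.5
eef_pos: [0.4799, 0.1189, 0.1511]
tool_rot: [-0.0, 0.646, 0.763, -0.0]
contact_force: [0.6, -0.1, -2.4]
gripper_width: 0.195
grasp_force: 78.3
```

Request:
jog_arm(
  motion=[
    [0, 0, 0, 0, 0, 0.7, 10],
    [0, 0, 0, 0, 0, 1.4, 10],
    [0, 0, 0, 0, 0, 2.1, 10],
    [0, 0, 0, 0, 0, 2.8, 10],
    [0, 0, 0, 0, 0, 3.5, 10],
    [0, 0, 0, 0, 0, 3.5, 10],
  ],
)

```text
t: 11.25
eef_pos: [0.4798, 0.1189, 0.1475]
tool_rot: [-0.0, 0.646, 0.763, -0.0]
contact_force: [0.1, -0.5, -2.4]
gripper_width: 0.194
grasp_force: 78.3
```

```bash
python3 - <<'E'
from h import *
p,M=where();P=wrist();S=bot.read_camera("scene")
a=cv2.cvtColor(P["pixels"],cv2.COLOR_RGB2BGR)[130:270,200:360];b=cv2.cvtColor(S["pixels"],cv2.COLOR_RGB2BGR)[90:230,230:390]
cv2.imwrite("pics/c5.png",cv2.resize(np.hstack([a,b]),None,fx=2.5,fy=2.5,interpolation=cv2.INTER_CUBIC))
E
```

```text
(no output)
```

View pics/c5.png

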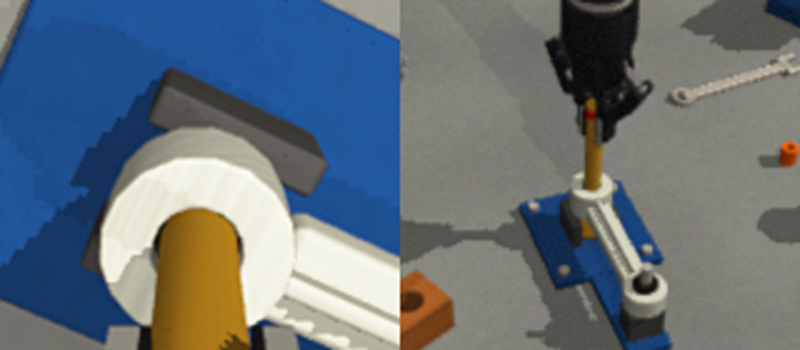

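The left view shows the nose inside the bore at (200,220), and the scene view agrees. Now pressing slowly.

Request:
jog_arm(
  motion=[
    [0, 0, 0, 0, 0, 0.6, 10],
    [0, 0, 0, 0, 0, 1.2, 10],
    [0, 0, 0, 0, 0, 1.8, 10],
    [0, 0, 0, 0, 0, 2.4, 10],
    [0, 0, 0, 0, 0, 3.0, 10],
  ],
)

```text
t: 11.98
eef_pos: [0.4801, 0.119, 0.1454]
tool_rot: [-0.0, 0.647, 0.763, 0.0]
contact_force: [-2.2, -0.4, 9.4]
gripper_width: 0.197
grasp_force: 79.5
```

Request:
jog_arm(
  motion=[
    [0, 0, 0, 0, -0.3, 1, 10],
    [0, 0, 0, 0, -0.5, 2, 10],
    [0, 0, 0, 0, -0.5, 3, 10],
    [0, 0, 0, 0, -0.5, 4, 10],
    [0, 0, 0, 0, -0.5, 5, 10],
    [0, 0, 0, 0, -0.5, 6, 10],
  ],
)

```text
t: 12.72
eef_pos: [0.48, 0.119, 0.1396]
tool_rot: [0.0, 0.647, 0.763, 0.001]
contact_force: [-2.6, -0.1, 10.1]
gripper_width: 0.199
grasp_force: 79.5
```

Request:
jog_arm(
  motion=[
    [0, 0, 0, 0, -0.3, 1, 10],
    [0, 0, 0, 0, -0.5, 2, 10],
    [0, 0, 0, 0, -0.5, 3, 10],
    [0, 0, 0, 0, -0.5, 4, 10],
    [0, 0, 0, 0, -0.5, 5, 10],
    [0, 0, 0, 0, -0.5, 6, 10],
    [0, 0, 0, 0, -0.5, 7, 10],
    [0, 0, 0, 0, -0.5, 8, 10],
    [0, 0, 0, 0, -0.5, 9, 10],
    [0, 0, 0, 0, -0.5, 10, 10],
  ],
)

```text
t: 13.98
eef_pos: [0.4799, 0.119, 0.1297]
tool_rot: [0.0, 0.647, 0.763, 0.001]
contact_force: [-1.6, -0.1, 9.9]
gripper_width: 0.202
grasp_force: 79.5
```

Request:
jog_arm(
  motion=[
    [0, 0, 0, 0, 0, 1, 10],
    [0, 0, 0, 0, 0, 2, 10],
    [0, 0, 0, 0, 0, 3, 10],
    [0, 0, 0, 0, 0, 4, 10],
    [0, 0, 0, 0, 0, 5, 10],
    [0, 0, 0, 0, 0, 6, 10],
    [0, 0, 0, 0, 0, 7, 10],
    [0, 0, 0, 0, 0, 8, 10],
    [0, 0, 0, 0, 0, 9, 10],
    [0, 0, 0, 0, 0, 10, 10],
  ],
)

```text
t: 15.22
eef_pos: [0.4799, 0.1189, 0.1197]
tool_rot: [0.0, 0.647, 0.763, 0.001]
contact_force: [-0.9, -1.0, 8.9]
gripper_width: 0.195
grasp_force: 79.5
```

Request:
jog_arm(
  motion=[
    [0, 0, 0, 0, 0, 0.6, 10],
    [0, 0, 0, 0, 0, 1.2, 10],
    [0, 0, 0, 0, 0, 1.8, 10],
    [0, 0, 0, 0, 0, 2.4, 10],
    [0, 0, 0, 0, 0, 3, 10],
    [0, 0, 0, 0, 0, 3.5, 10],
  ],
)

```text
t: 15.98
eef_pos: [0.4799, 0.119, 0.1162]
tool_rot: [0.0, 0.647, 0.763, 0.001]
contact_force: [-2.1, -0.2, 8.4]
gripper_width: 0.197
grasp_force: 79.5
```

Request:
jog_arm(
  motion=[
    [0, 0, 0, 0, 0, 0.4, 10],
    [0, 0, 0, 0, 0, 0.8, 10],
    [0, 0, 0, 0, 0, 1.2, 10],
  ],
)

```text
t: 16.35
eef_pos: [0.4799, 0.119, 0.1149]
tool_rot: [0.0, 0.647, 0.763, 0.001]
contact_force: [-0.9, -0.5, 8.7]
gripper_width: 0.196
grasp_force: 79.5
```

Request:
jog_arm(
  motion=[
    [0, 0, 0, 0, 0, 0.3, 10],
    [0, 0, 0, 0, 0, 0.6, 10],
  ],
)

```text
t: 16.6
eef_pos: [0.4799, 0.119, 0.1143]
tool_rot: [0.0, 0.646, 0.763, 0.001]
contact_force: [-1.5, 0.6, 9.0]
gripper_width: 0.196
grasp_force: 79.5
```

Request:
jog_arm(
  motion=[
    [0, 0, 0, 0, 0, 0.3, 10],
    [0, 0, 0, 0, 0, 0.6, 10],
  ],
)

```text
t: 16.85
eef_pos: [0.48, 0.119, 0.1139]
tool_rot: [0.0, 0.647, 0.763, 0.001]
contact_force: [-2.5, -0.3, 12.4]
gripper_width: 0.196
grasp_force: 79.6
```

Request:
jog_arm(
  motion=[
    [0, 0, 0, 0, 0, 0.2, 10],
    [0, 0, 0, 0, 0, 0.2, 10],
  ],
)

```text
t: 17.1
eef_pos: [0.48, 0.119, 0.1138]
tool_rot: [0.0, 0.647, 0.763, 0.001]
contact_force: [-1.9, -1.3, 14.2]
gripper_width: 0.198
grasp_force: 80.0
```

The bush is on the pad: travel stopped at TCP z = 0.1138 while force rose. I'll withdraw and return over the socket.

Request:
jog_arm(
  motion=[
    [0, 0, 0, 0, 0, -4, 10],
    [0, 0, 0, 0, 0, -20, 10],
    [0, 0, 0, 0, 0, -50, 10],
    [0, 0, 0, 0, 0, -85, 10],
    [0, 0, 0, 0, 0, -103, 10],
    [0, 0, 0, -40, -6, -103, 10],
    [0, 0, 0, -90, -13, -103, 10],
    [0, 0, 0, -140, -20, -103, 10],
    [0, 0, 0, -190, -28, -103, 10],
    [0, 0, 0, -240, -34.5, -103, 10],
  ],
)

```text
t: 18.35
eef_pos: [0.484, -0.1251, 0.2163]
tool_rot: [0.0, 0.646, 0.763, 0.0]
contact_force: [0.3, 0.5, -2.7]
gripper_width: 0.194
grasp_force: 78.4
```

Request:
jog_arm(
  motion=[
    [0, 0, 0, 0, 0, 0, 10],
    [0, 0, 0, 0, 0, 0, 10],
    [0, 0, 0, 0, 0, 0, 10],
    [0, 0, 0, 0, 0, 0, 10],
  ],
)

```text
t: 18.85
eef_pos: [0.4844, -0.1224, 0.2155]
tool_rot: [-0.0, 0.646, 0.764, 0.0]
contact_force: [0.2, -0.7, -2.4]
gripper_width: 0.191
grasp_force: 78.4
```

```bash
python3 - <<'E'
from h import *
p,M=where();P=wrist();print(p)
im=cv2.cvtColor(P["pixels"],cv2.COLOR_RGB2BGR);f=5;x0,y0=200,140
im=cv2.resize(im[y0:y0+110,x0:x0+150],None,fx=f,fy=f,interpolation=cv2.INTER_CUBIC)
for c,r,col in[((.4845,-.1242,.045),.015,(0,0,255)),((p[0],p[1],p[2]-.075),.009,(0,255,0))]:
    u=((proj(P,circ(c,r))-[x0,y0]+.5)*f).astype(np.int32);cv2.polylines(im,[u],True,col,1)
cv2.imwrite("pics/z6.png",im)
E
```

```text
[ 0.48438544 -0.12244586  0.21551117]
```

View pics/z6.png

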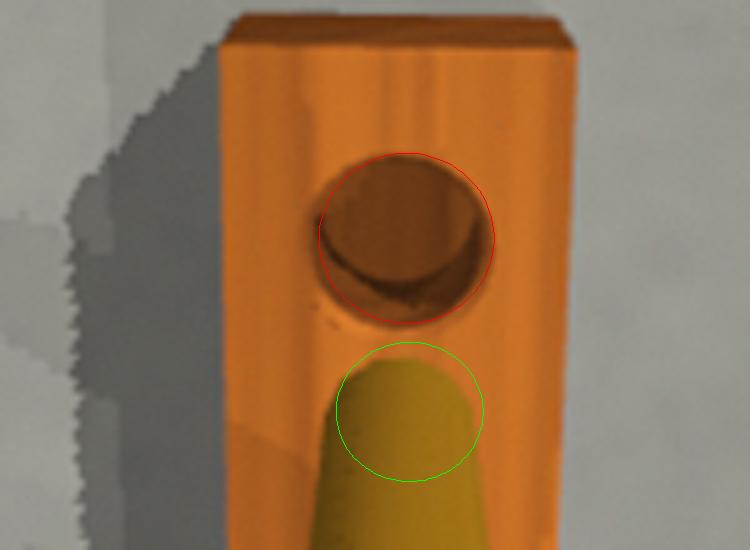

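The socket is at zoom (404,240) with the nose heading into it, well inside the 5 mm clearance. Lowering now.

Request:
jog_arm(
  motion=[
    [0, 0, 0, -1, 0.5, 10, 10],
    [0, 0, 0, -1, 0.5, 40, 10],
    [0, 0, 0, -1, 0.5, 70, 10],
    [0, 0, 0, -1, 0.5, 88, 10],
    [0, 0, 0, -1, 0.5, 100, 10],
    [0, 0, 0, -1, 0.5, 112, 10],
    [0, 0, 0, -1, 0.5, 122, 10],
    [0, 0, 0, -1, 0.5, 126, 10],
    [0, 0, 0, -1, 0.5, 128, 10],
    [0, 0, 0, -1, 0.5, 128, 10],
  ],
)

```text
t: 20.15
eef_pos: [0.4851, -0.1246, 0.0877]
tool_rot: [0.0, 0.646, 0.763, 0.0]
contact_force: [-0.0, 0.8, -1.3]
gripper_width: 0.198
grasp_force: 78.4
```

Request:
jog_arm(
  motion=[
    [0, 0, 0, 0, 0, 0.5, 10],
    [0, 0, 0, 0, 0, 1, 10],
    [0, 0, 0, 0, 0, 1.5, 10],
    [0, 0, 0, 0, 0, 1.5, 10],
  ],
)

```text
t: 20.65
eef_pos: [0.4849, -0.1245, 0.086]
tool_rot: [-0.0, 0.646, 0.763, 0.0]
contact_force: [0.2, 0.9, -2.0]
gripper_width: 0.191
grasp_force: 78.4
```

Request:
jog_arm(
  motion=[
    [0, 0, 0, 0, 0, 0.5, 10],
    [0, 0, 0, 0, 0, 1, 10],
    [0, 0, 0, 0, 0, 1.2, 10],
    [0, 0, 0, 0, 0, 1.2, 10],
  ],
)

```text
t: 21.15
eef_pos: [0.485, -0.1246, 0.0851]
tool_rot: [0.0, 0.646, 0.763, 0.0]
contact_force: [-2.0, 0.3, 5.7]
gripper_width: 0.198
grasp_force: 79.1
```

Request:
jog_arm(
  motion=[
    [0, 0, 0, 0, 0, 0, 22],
    [0, 0, 0, 0, 0, 0, 26],
    [0, 0, 0, 0, 0, 0, 32],
    [0, 0, 0, 0, 0, 0, 45],
    [0, 0, 0, 0, 0, 0, 60],
    [0, 0, 0, 0, 0, 0, 60],
    [0, 0, 0, 0, 0, 0, 60],
  ],
  grip_force=20,
)

```text
t: 22.02
eef_pos: [0.4849, -0.1245, 0.0848]
tool_rot: [0.0, 0.646, 0.763, 0.0]
contact_force: [1.4, -0.9, -0.5]
gripper_width: 0.701
grasp_force: 0.0
```

Request:
jog_arm(
  motion=[
    [0, 0, 0, 0, 0, -15, 60],
    [0, 0, 0, 0, 0, -50, 60],
    [0, 0, 0, 0, 0, -100, 60],
    [0, 0, 0, 0, 0, -150, 60],
    [0, 0, 0, 30, 0, -200, 60],
    [0, 0, 0, 80, 0, -215, 60],
    [0, 0, 0, 80, 0, -215, 60],
    [0, 0, 0, 80, 0, -215, 60],
  ],
)

```text
t: 23.02
eef_pos: [0.4715, -0.0462, 0.3001]
tool_rot: [0.0, 0.646, 0.763, 0.0]
contact_force: [-0.2, -0.6, 0.2]
gripper_width: 0.7
grasp_force: 0.0
```

```bash
python3 - <<'E'
from h import *
P=wrist();S=bot.read_camera("scene")
a=cv2.cvtColor(P["pixels"],cv2.COLOR_RGB2BGR)[0:400,180:500];b=cv2.resize(cv2.cvtColor(S["pixels"],cv2.COLOR_RGB2BGR)[130:280,160:340],(480,400),interpolation=cv2.INTER_CUBIC)
cv2.imwrite("pics/end.png",np.hstack([a,b]))
E
```

```text
(no output)
```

View pics/end.png

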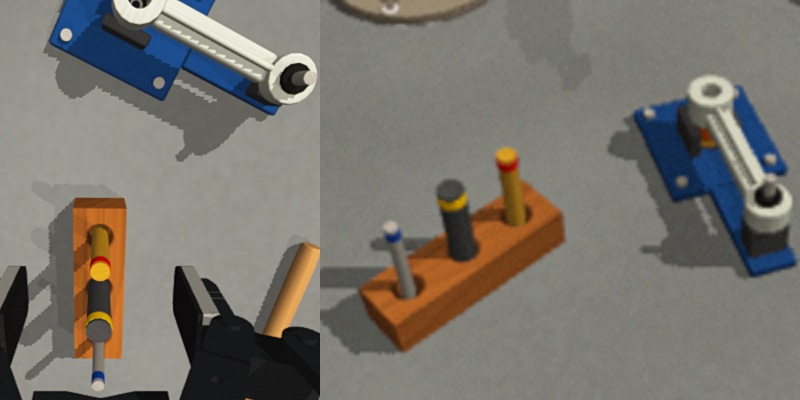

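The drift stands upright in its own socket at (510,190). The orange bush shows below the eye at (708,138), and the others are untouched.

```bash
python3 -c "
from station import bot
print(bot.hand_in())"
```

```text
the job is handed in; nothing more can be done
None
```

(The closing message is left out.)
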